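Close the battery hatch of an electric pepper mill

TASK

The dark eight-sided pepper mill has had its batteries changed and lies on the table with its battery hatch open and facing sideways. Roll it over on the table, flat by flat, until the flat with the hatch faces straight up and the mill lies still, then lift it and lay it gently in the wooden cradle, hatch still up, bedded down in the trough between the end lips (either way round). There slide the black hatch cover fully home towards the mill's steel head, and only then turn its orange lock wing clockwise a full quarter turn to its stop; leave the mill bedded in the cradle and do not disturb the pale salt mill or the two spice jars.

Things in the scene. Friction and masses are not known exactly. Their poses are not given: they have to be found in the camera images.
- mill: Dark wood octagonal mill, 0.3-0.5 kg: 8 flats 24.9 mm wide, 60 mm across flats, octagon 120 mm long; round steel head (x +60 to +91 mm) and foot (x -60 to -75 mm), both 46 mm across. Origin mid-octagon on the axis (30 mm above what it lies on), mass centre at x -10 mm. x: along the axis to the head; z: out of the hatch flat. Starts z level, any heading: two 45 degree rolls (25 mm travel each) bring z up.
- plain_side (a point): Point on the mill's axis at x -20 mm, clear of the lock wing: a good place to push and to grip. Pushed on the side that the hatch faces, just above mid-height, by fingertips that rise as they advance (a level push may jam), the mill tips over its far lower edge and falls onto the next flat. Hatch up: two plain flats stand upright, 60 mm apart, up to 12 mm above and below the axis. Axes as the mill.
- hatch (a joint): Black hatch cover, 54 x 21 x 3 mm, sliding along the mill's x on the hatch flat. Value in m: 0 = fully shut (home, towards the head), 0.030 = fully open (towards the foot); starts 0.022 to 0.030. Friction about 1.5 N, stays where left. It carries the lock wing.
- lock (a joint): Quarter-turn lock on the hatch cover. Value in rad: 0 = unlocked, wing along the mill's axis; 1.571 = locked, at its stop, wing across. Grows as the wing turns clockwise, seen looking onto the hatch flat. Starts 0 to 0.3. Friction about 0.05 N m, stays where left. Across, its tongue stands behind a steel keeper on the flat's edge (35.3 mm from the mill's axis), which holds the cover shut, or blocks it if turned too early.
- lock_wing (a point): Middle of the orange lock wing, a bar 26 long, 9 thick, 13 mm high, on the lock's turning axis. x along the bar, z as the mill's z. It lies 43.5 mm from the mill's axis (wing top 50 mm, wing underside 37 mm, keeper top 35.3 mm from the axis), at mill x = 42 mm less the hatch value. Grip its long sides.
- cradle: Fixed beech cradle 152 x 86 x 26 mm. Origin: centre of the underside; x along the trough, z up. Trough with black rubber sides: floor 14 mm above the table, 25 mm wide; sides slope 45 degrees, 12 mm high, fitting the mill's three lower flats. End lips 5 mm high, 129 mm apart, take the 120 mm octagon; head and foot pass over. Mill bedded: its origin 44 mm above the cradle's, x along x, either way round.
- salt_mill: Pale wood twin of the mill, standing upright on its foot, 166 mm tall, 65 mm across, its lock wing reaching 50 mm from its axis; origin at the centre of its underside; leave alone.
- spice_a: Spice jar, 46 mm across and 106 mm tall, green lid, origin at the centre of its underside; leave alone.
- spice_b: Spice jar, 44 mm across and 105 mm tall, dark brown lid, origin at the centre of its underside; leave alone.

How it is judged (in metres and radians):
On the way, in this order (a step that is already met when the one before it is completed fails the run):
1. the mill lies on the table, still, with the hatch flat facing up (angle between mill's own z axis and vertical below 0.1 rad and height (world z) of mill below 0.036 m and linear speed of mill below 0.02 m/s), for 0.2 s.
2. the mill is bedded in the cradle with the hatch up and still open (z of mill in the frame of cradle between 0.04 and 0.0475 m and x of mill in the frame of cradle between -0.008 and 0.008 m and y of mill in the frame of cradle between -0.006 and 0.006 m and angle between the x axis of mill and the x axis of cradle, either way round below 0.1 rad and angle between mill's own z axis and vertical below 0.12 rad and value of joint hatch above 0.012 m), for 0.2 s.
3. the hatch cover is slid fully shut while the mill lies in the cradle (z of mill in the frame of cradle between 0.04 and 0.0475 m and x of mill in the frame of cradle between -0.008 and 0.008 m and y of mill in the frame of cradle between -0.006 and 0.006 m and angle between the x axis of mill and the x axis of cradle, either way round below 0.1 rad and angle between mill's own z axis and vertical below 0.12 rad and value of joint hatch below 0.003 m), for 0.1 s.
4. the lock wing is turned to its stop (value of joint lock above 1.38 rad and value of joint hatch below 0.003 m), for 0.1 s.
At the end, for the whole second after the job is handed in: The mill lies still in the cradle (within 8 mm along, 6 mm across, 40 to 47.5 mm above the cradle's origin, axis within 0.1 rad of the trough), hatch flat within 0.12 rad of straight up, hatch shut to within 3 mm, lock at 1.38 rad or more (all of step 4 and z of mill in the frame of cradle between 0.04 and 0.0475 m and x of mill in the frame of cradle between -0.008 and 0.008 m and y of mill in the frame of cradle between -0.006 and 0.006 m and angle between the x axis of mill and the x axis of cradle, either way round below 0.1 rad and angle between mill's own z axis and vertical below 0.12 rad and linear speed of mill below 0.01 m/s); the robot touches nothing.
It fails at once if the lock is turned while the hatch is still open (value of joint lock above 0.7 rad and value of joint hatch above 0.006 m).
It fails at once if the mill is dropped or rammed into the cradle (over 0.5 m/s as it comes to rest there) (linear speed of mill above 0.5 m/s and z of mill in the frame of cradle below 0.052 m and horizontal distance between mill and cradle below 0.04 m).
It fails at once if the mill leaves the table (height (world z) of mill below 0 m).
It fails at once if the salt mill or a spice jar is pushed more than 30 mm or knocked over (distance of any of salt_mill, spice_a, spice_b from where it was at the start of the episode above 0.03 m or angle between any of salt_mill, spice_a, spice_b's own z axis and vertical above 0.4 rad).
It also fails if it takes over 67 s, if anything falls off the work surface, if the arm or the gripper's body presses on something with over 40 N, if the wrist force passes 120 N, or if a joint passes its speed limit or range.

ROBOT

A 6-joint arm with a two-finger parallel gripper is mounted at the origin on the work surface; the furniture and walls round the work are solid. World frame = base frame: x ahead of the robot, y to its left, z up, the work surface at z = 0. Lengths are in mm, angles in rad, forces in N, time in s.
With the tool pointing down it reaches from about 275 to 750 mm from the base axis. Payload 10.2 kg.
Tool frame: the origin (TCP) lies between the finger pads; the fingertips stand 17 mm ahead of it and the grasp point (between the pads) lies 2 mm behind it; z points along the fingers, y is the line along which they close (so a half turn about z gives the same grasp; the last joint's range is limited). The gripper opens to 85 mm and grips with 20 to 120 N. Pads are 22 mm wide; open, the fingers measure 114 mm over their backs; the gripper's body (76 mm by 85 mm) begins 54 mm behind the grasp point. The pads swing forward as they close: fully open they stand 13 mm farther back than shut.
Start: joints at [0.945, 0.313, 1.498, -0, 1.331, -0.223], TCP at [205.811, 482.984, 248.294] pointing down, gripper open.
Joint ranges: [-2.94, 2.94], [-0.97, 2.17], [0.19, 2.56], [-1.23, 4.37], [0.02, 3.11], [-2.88, 2.88]. Speed limits (rad/s): [2.39, 2.39, 3.01, 3.14, 3.14, 3.14].

INTERFACE

Orientations are given as a unit quaternion [w, x, y, z].
In Python, from rig import * gives the robot as it stands.
- The arm moves only by the tool step_arm, never from a script. Its argument "commands" is text: rows parted by semicolons, each of 7 numbers parted by spaces: the opening, from 0 (shut) to 1 (fully open), then the shift along the tool's x, y, z in cm, then the turn, a rotation vector about the tool's x, y, z in rad. In form: hand x y z rx ry rz; .... A call has 1 to 20 rows; each row is the pose to reach, as a shift and turn from the pose commanded when the call began, along the tool's axes at that moment; what a row does not reach only later rows make up. A row lasts 1/12 s, in which the tool goes at most 41.7 mm and 7.16 degrees, less where a joint would pass 70% of its speed; a pose out of reach is approached as far as the arm can. A call with a gripper value outside its range is refused whole. The fingers move at their own pace and stop on an object; "newtons" is the grip in N (left out, the last holds). Time passes only in rows, so rows that repeat a pose let the fingers close. It gives the time, the measured TCP pose, the force, the opening and the grip force at its end, in the units of the state.
- sense(): the state, without advancing time (a new reading comes with each control period).
- capture(name): name is "scene" or "top"; returns the picture (384x512x3 uint8, red, green, blue); there is no depth.
- camera_model(name): a dict with "mtx" (3x3 intrinsics, pixels), "eye" and "rotation" of the camera in the world. Camera axes: x right, y down, z forward; pixel columns grow to the right and rows downward; lengths in mm; the calibration is good to about 2 mm. A picture is of the moment at which its call begins. camera_model takes no time and is no camera call.
- finish_job(): hands the job in; it is judged then, once.
Trained networks look in the newest picture that a camera, given by its name, has taken for a name from the list of things; names that differ only in an ending like _2 or _b are one class to them, and where a whole thing is asked for, a point or a joint stands for the part that bears it (a point fixed in the world has none). Each returns a list of dicts, best first, with "score" (0 to 1); they miss things now and then, are a little off and sometimes report something else, mostly with a low value. They report only what shows in the picture. A call takes as long as a camera call.
- search_frame(camera, label): "rect" ([centre column, centre row, width, height] in pixels, round what is visible of it).
- trace(camera, label): "mask" (384x512 bool, what is visible of it) and "rect" ([centre column, centre row, width, height] in pixels, round what is visible of it).
- spot_point(camera, label): "xy" ([column, row] in pixels: a listed point, or the origin of a listed thing).
The state is a dict: "time_s": time; "joints": joint angles; "dq": joint speeds; "tau": joint torques, N m; "eef_pos": TCP position; "ee_rot": TCP orientation; "force": force on the tool from outside, world axes, zero at the start; "wrist_torque": the same for the moment, N m; "grip_width": opening from 0.0 (shut) to 1.0 (fully open); "grip_force": force on a finger pad.
Only numpy, scipy, OpenCV 4.12 (cv2) and the standard library are available. Lean on these libraries where they do the work, as an engineer would, in place of code of your own. Each camera call takes 0.05 s, during which the arm holds its last target. There are 200 camera calls.

## Working session

There is one attempt and no reset: what is moved stays moved. The work goes in short steps, Python scripts to look and compute and a tool call to move; the robot and the scene stay as the last step left them, time stands still between calls to the robot, and variables do not carry over. Pictures are saved under pics/ and viewed, at most 10 in all, crops included, and the job is handed in when it is done.

Besides the shell and the picture viewer there is one more tool, called after "Call:" in YAML: its name, and indented under it one key for each argument. step_arm: Moves the arm, as the interface text tells. Its arguments: {"type":"object","properties":{"commands":{"type":"string"},"newtons":{"type":"number"}},"required":["commands"]}

```bash
mkdir -p pics; ls
cat > h.py <<'E'
from rig import *
import numpy as np, cv2
from scipy.spatial.transform import Rotation as R
def ray(cam,px,z):
    m=camera_model(cam);K=np.array(m["mtx"]);Rm=np.array(m["rotation"]);e=np.array(m["eye"])
    d=Rm@np.linalg.inv(K)@np.array([px[0],px[1],1.]);return e+d*(z-e[2])/d[2]
def proj(cam,p):
    m=camera_model(cam);K=np.array(m["mtx"]);Rm=np.array(m["rotation"]);e=np.array(m["eye"])
    c=K@(Rm.T@(np.array(p,float)-e));return c[:2]/c[2]
def save(cam,name,s=1.5,crop=None):
    im=capture(cam)[:,:,::-1]
    if crop: im=im[crop[1]:crop[3],crop[0]:crop[2]]
    im=cv2.resize(im,None,fx=s,fy=s,interpolation=cv2.INTER_CUBIC);cv2.imwrite("pics/"+name+".png",im)
E
python3 - <<'E'
from h import *
save("top","t0");save("scene","s0")
for c in ("top","scene"):
    m=camera_model(c);print(c,np.round(m["eye"]),np.round(m["rotation"],2).tolist(),np.round(m["mtx"]).tolist())
    for l,z in (("mill",30),("plain_side",30),("lock_wing",30),("cradle",0),("salt_mill",0),("spice_a",0),("spice_b",0)):
        for d in spot_point(c,l)[:3]: print(c,l,round(d["score"],2),np.round(d["xy"]),np.round(ray(c,d["xy"],z)))
E
```

```text
pics
top [548. -25. 919.] [0.03, -0.7, 0.71, -0.02] [[399.0, 0.0, 253.0], [0.0, 399.0, 185.0], [0.0, 0.0, 1.0]]Traceback (most recent call last):
  File "<stdin>", line 6, in <module>
  File "h.py", line 6, in ray
    d=Rm@np.linalg.inv(K)@np.array([px[0],px[1],1.]);return e+d*(z-e[2])/d[2]
      ~~^~~~~~~~~~~~~~~~~
ValueError: matmul: Input operand 1 has a mismatch in its core dimension 0, with gufunc signature (n?,k),(k,m?)->(n?,m?) (size 3 is different from 4)
```

```bash
sed -i 's/Rm=np.array(m\["rotation"\])/Rm=R.from_quat(m["rotation"],scalar_first=True).as_matrix()/' h.py
python3 - <<'E'
from h import *
for c in ("top","scene"):
    m=camera_model(c);print(c,np.round(m["eye"]))
    capture(c)
    for l,z in (("mill",30),("plain_side",30),("lock_wing",30),("cradle",0),("salt_mill",0),("spice_a",0),("spice_b",0)):
        for d in spot_point(c,l)[:3]: print(c,l,round(d["score"],2),np.round(d["xy"]),np.round(ray(c,d["xy"],z)))
print(sense())
E
```

```text
top [548. -25. 919.]
top mill 0.72 [176. 232.] [517. 155.  30.]
top plain_side 0.64 [184. 236.] [509. 139.  30.]
top lock_wing 0.53 [181. 210.] [566. 145.  30.]
top cradle 0.73 [305. 208.] [ 570. -134.    0.]
top salt_mill 0.65 [243. 122.] [771.   7.   0.]
top spice_a 0.97 [206. 121.] [774.  94.   0.]
top spice_a 0.89 [279. 126.] [761. -77.   0.]
top spice_b 0.97 [206. 121.] [774.  94.   0.]
top spice_b 0.89 [279. 126.] [761. -77.   0.]
scene [ 195. -363.  719.]
scene mill 0.73 [142. 181.] [517. 156.  30.]
scene plain_side 0.93 [142. 189.] [503. 142.  30.]
scene lock_wing 0.67 [165. 172.] [561. 140.  30.]
scene cradle 0.77 [280. 255.] [ 571. -131.    0.]
scene salt_mill 0.96 [291. 156.] [774.  -5.   0.]
scene spice_a 0.74 [319. 175.] [767. -79.   0.]
scene spice_a 0.59 [253. 135.] [770.  92.   0.]
scene spice_a 0.32 [279. 256.] [ 567. -131.   -0.]
scene spice_b 0.74 [319. 175.] [767. -79.   0.]
scene spice_b 0.59 [253. 135.] [770.  92.   0.]
scene spice_b 0.32 [279. 256.] [ 567. -131.   -0.]
{'time_s': 0.95, 'joints': array([ 9.44607139e-01,  3.12881807e-01,  1.49768575e+00,  2.01130030e-05,
        1.33102864e+00, -2.23374418e-01]), 'dq': array([-2.16596405e-04,  2.62265707e-03,  1.25063449e-03, -5.86937091e-05,
        4.01633020e-04,  5.53326176e-04]), 'tau': array([-3.23648392e-04, -4.12170196e+01, -2.59903175e+01, -1.79005174e-04,
        4.26678380e-04, -1.78263991e-05]), 'eef_pos': array([205.80216829, 482.9858868 , 248.3088597 ]), 'ee_rot': array([-9.63143623e-06,  2.00050805e-01,  9.79785525e-01,  2.41029334e-06]), 'force': array([ 0.02617515, -0.83251368, -0.50355424]), 'wrist_torque': array([ 0.06827221, -0.04493301,  0.02785904]), 'grip_force': 0.0, 'grip_width': 0.9986996638048918}
```

View pics/t0.png

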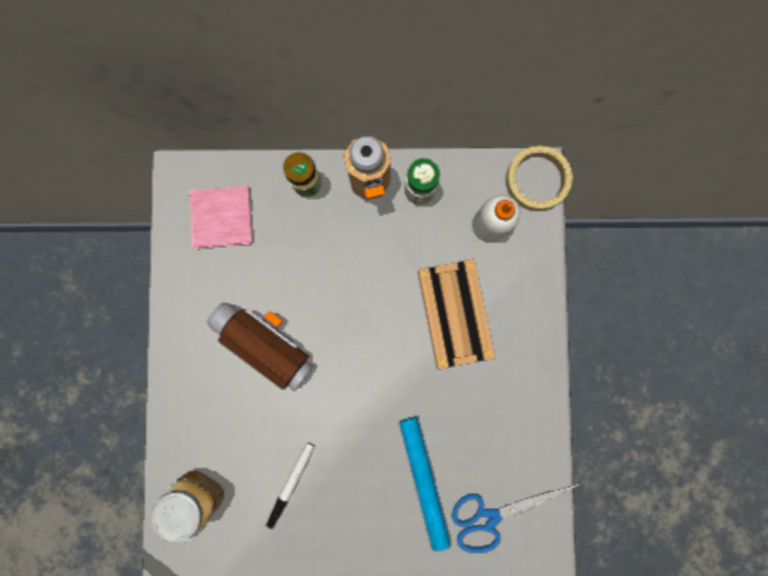

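View pics/s0.png

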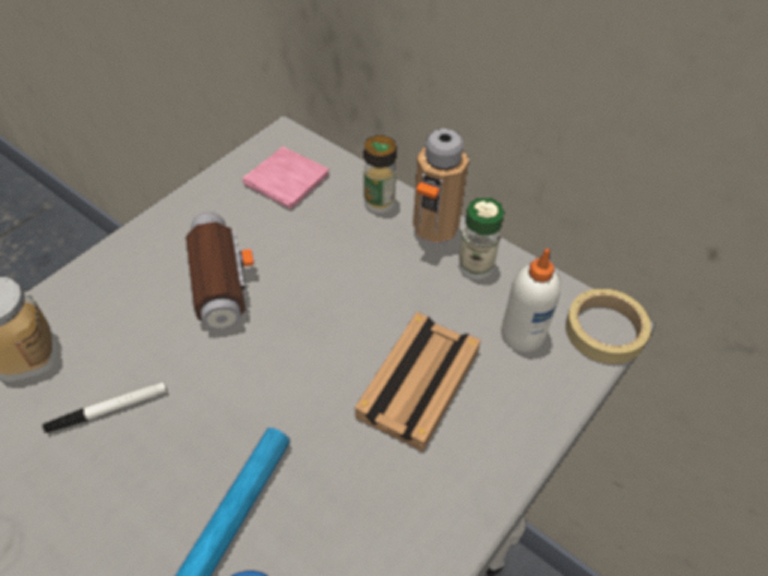

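The top picture shows the mill from its head at about (223,320) to its foot at (297,375). The wing is at (273,319), facing away from the base. The cradle is centred at about (457,314), nearly along world x. Next I'll fit both poses to the masks.

```bash
cat >> h.py <<'E'
from scipy.optimize import minimize
def prism(x0,x1,r,n,ph):
    a=ph+2*np.pi*np.arange(n)/n
    return np.array([[x,r*np.cos(t),r*np.sin(t)] for x in (x0,x1) for t in a])
def box(c,s): return np.array([[c[0]+i*s[0]/2,c[1]+j*s[1]/2,c[2]+k*s[2]/2] for i in(-1,1) for j in(-1,1) for k in(-1,1)])
def millparts(h): return [prism(-60,60,30/np.cos(np.pi/8),8,np.pi/8),prism(60,91,23,16,0),prism(-75,-60,23,16,0),box((42-h,0,43.5),(26,9,13)),box((30-h,0,32),(54,21,4))]
CR=[box((0,0,13),(152,86,26))]
S=4
def sil(cam,parts,T,Rm):
    im=np.zeros((384*S,512*S),np.uint8)
    for P in parts:
        W=P@Rm.T+T; q=np.array([proj(cam,w) for w in W]); q=((q+.5)*S).astype(np.int32)
        cv2.fillConvexPoly(im,cv2.convexHull(q),1)
    return cv2.resize(im.astype(np.float32),(512,384),interpolation=cv2.INTER_AREA)
def fit(label,mk,p0,st,cams=("top","scene")):
    ms={}
    for c in cams:
        capture(c);d=trace(c,label)
        if d: ms[c]=d[0]["mask"].astype(np.float32);print(c,label,d[0]["score"],d[0]["rect"])
    f=lambda p:sum(1-np.minimum(m,s).sum()/np.maximum(m,s).sum() for c,m in ms.items() for s in [sil(c,*mk(p))])
    sx=np.vstack([p0]+[np.array(p0)+np.eye(len(p0))[i]*st[i] for i in range(len(p0))])
    r=minimize(f,p0,method="Nelder-Mead",options=dict(initial_simplex=sx,maxiter=150,xatol=.05,fatol=1e-4))
    print(label,np.round(r.x,2),r.fun);return r.x
def mk_mill(roll,z):   # p=x,y,yaw deg,h ; roll: deg about mill x from hatch up
    return lambda p:(millparts(p[3]),np.array([p[0],p[1],z]),(R.from_euler("z",p[2],degrees=True)*R.from_euler("x",roll,degrees=True)).as_matrix())
mk_cr=lambda p:(CR,np.array([p[0],p[1],0]),R.from_euler("z",p[2],degrees=True).as_matrix())
E
python3 - <<'E'
from h import *
# hatch horizontal: z -> (sin yaw,-cos yaw): roll +90 maps z->-y
for cams in (("top",),("top","scene")):
    fit("mill",mk_mill(90,30),[517,155,50,26],[8,8,8,-5],cams)
    fit("cradle",mk_cr,[570,-133,10],[8,8,6],cams)
E
```

```text
top mill 0.81 [173.4, 230.2, 66.5, 60.5]Traceback (most recent call last):
  File "<stdin>", line 4, in <module>
  File "h.py", line 35, in fit
    r=minimize(f,p0,method="Nelder-Mead",options=dict(initial_simplex=sx,maxiter=150,xatol=.05,fatol=1e-4))
    res = _minimize_neldermead(fun, x0, args, callback, bounds=bounds,
                               **options)
    fxr = func(xr)
    fx = function(np.copy(x), *(wrapper_args + args))
  File "h.py", line 33, in <lambda>
    f=lambda p:sum(1-np.minimum(m,s).sum()/np.maximum(m,s).sum() for c,m in ms.items() for s in [sil(c,*mk(p))])
               ~~~^^^^^^^^^^^^^^^^^^^^^^^^^^^^^^^^^^^^^^^^^^^^^^^^^^^^^^^^^^^^^^^^^^^^^^^^^^^^^^^^^^^^^^^^^^^^^^
  File "h.py", line 33, in <genexpr>
    f=lambda p:sum(1-np.minimum(m,s).sum()/np.maximum(m,s).sum() for c,m in ms.items() for s in [sil(c,*mk(p))])
                                                                                                 ~~~^^^^^^^^^^
  File "h.py", line 25, in sil
    W=P@Rm.T+T; q=np.array([proj(cam,w) for w in W]); q=((q+.5)*S).astype(np.int32)
                            ~~~~^^^^^^^
  File "h.py", line 8, in proj
    m=camera_model(cam);K=np.array(m["mtx"]);Rm=R.from_quat(m["rotation"],scalar_first=True).as_matrix();e=np.array(m["eye"])
ValueError: time passes only in moves, steps and waits
```

```bash
sed -i 's/^from scipy.optimize/import functools; _cm=camera_model; camera_model=functools.lru_cache(_cm)\n&/' h.py
python3 - <<'E'
from h import *
fit("mill",mk_mill(90,30),[517,155,50,26],[8,8,8,-5],("top",))
fit("mill",mk_mill(90,30),[517,155,50,26],[8,8,8,-5])
fit("cradle",mk_cr,[570,-133,10],[8,8,6])
print(sense()["time_s"])
E
```

```text
top mill 0.64 [172.6, 231.3, 64.9, 58.1]
mill [517.74 155.78  53.56  27.4 ] 0.052952587604522705
top mill 0.97 [172.9, 231.5, 65.1, 59.3]
mill [517.11 155.44  53.33  26.3 ] 0.061188697814941406
top cradle 0.71 [305.4, 210.3, 49.9, 77.7]
scene cradle 0.73 [282.4, 257.2, 86.1, 92.5]
cradle [ 567.46 -129.93   10.7 ] 0.07664960622787476
1.55
```

Call:
step_arm:
  commands: "0 -12 -5.5 0 0 0 -0.33; 0 -24 -11 0 0 0 -0.67; 0 -36 -16.5 0 0 0 -1; 0 -47.2 -21.5 0 0 0 -1.335; 0 -47.2 -21.5 0 0 0 -1.335; 0 -47.2 -21.5 0 0 0 -1.335; 0 -47.2 -21.5 0 0 0 -1.335; 0 -47.2 -21.5 0 0 0 -1.335; 0 -47.2 -21.5 0 0 0 -1.335; 0 -47.2 -21.5 0 0 0 -1.335; 0 -47.2 -21.5 0 0 0 -1.335; 0 -47.2 -21.5 0 0 0 -1.335; 0 -47.2 -21.5 0 0 0 -1.335; 0 -47.2 -21.5 4 0 0 -1.335; 0 -47.2 -21.5 10 0 0 -1.335; 0 -47.2 -21.5 17 0 0 -1.335; 0 -47.2 -21.5 17 0 0 -1.335"
  newtons: 30

```text
time_s: 2.97
eef_pos: [555.6, 99.8, 89.5]
ee_rot: [0.0, -0.449, 0.894, -0.0]
force: [1.6, -0.2, -0.5]
grip_width: -0.004
grip_force: 0.0
```

Call:
step_arm:
  commands: "0 0 0 1.5 0 0 0; 0 0 0.5 2.8 0 0 0; 0 0 1 2.8 0 0 0; 0 0 1.3 2.8 0 0 0; 0 0 1.5 2.75 0 0 0; 0 0 1.75 2.5 0 0 0; 0 0 2 2.25 0 0 0; 0 0 2.25 1.95 0 0 0; 0 0 2.5 1.65 0 0 0; 0 0 2.75 1.4 0 0 0; 0 0 3 1.2 0 0 0; 0 0 3.25 1 0 0 0; 0 0 3.5 0.8 0 0 0; 0 0 3.75 0.6 0 0 0; 0 0 4 0.5 0 0 0; 0 0 4 0.5 0 0 0; 0 0 4 0.5 0 0 0"

```text
time_s: 4.38
eef_pos: [523.3, 124.3, 86.2]
ee_rot: [-0.0, -0.449, 0.893, -0.0]
force: [-0.6, 0.2, -0.4]
grip_width: -0.0
grip_force: 0.0
```

Run:
```python
from h import *
save("top","t1",3,(90,150,270,310)) 
for r,o in ((90,0),(45,25),(0,50)):
    print(r);fit("mill",mk_mill(r,30),[517-.8*o,155.4+.6*o,53.3,26],[8,8,5,-5],("scene",))
print(sense()["time_s"],sense()["eef_pos"])
```

```text
90
scene mill 0.87 [148.4, 186.5, 48.5, 64.2]
mill [515.73 154.81  53.37  26.38] 0.3354319930076599
45
scene mill 0.8 [147.2, 185.4, 49.1, 69.9]
mill [515.75 152.9   54.3   26.69] 0.38074034452438354
0
scene mill 0.88 [147.0, 184.9, 47.4, 69.9]
mill [516.98 154.14  53.41  36.69] 0.3716658353805542
4.7333 [523.42328111 124.20596311  86.12763784]
```

View pics/t1.png

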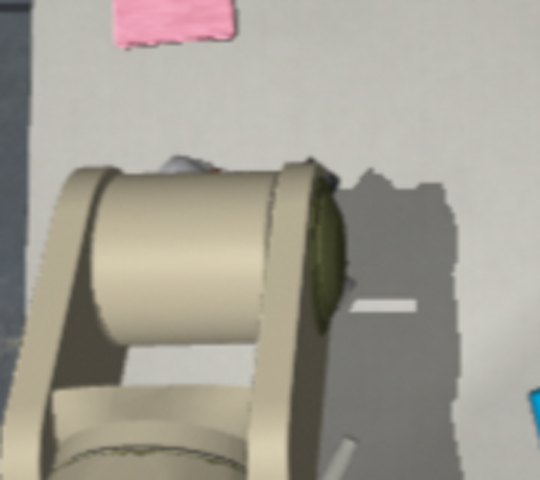

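The push was about 12 mm too high because the last row of the approach had not been reached, and the mill seems barely moved. I'll back off and look again.

Call:
step_arm:
  commands: "0 0 -2 0 0 0 0; 0 0 -4 0 0 0 0; 0 0 -5 1.5 0 0 0; 0 0 -5 3 0 0 0; 0 0 -5 3 0 0 0; 0 0 -5 3 0 0 0"

```text
time_s: 5.23
eef_pos: [563.1, 94.5, 55.8]
ee_rot: [-0.001, -0.449, 0.893, 0.0]
force: [0.6, 0.3, 0.2]
grip_width: 0.001
grip_force: 0.0
```

Run:
```python
from h import *
save("scene","s1",4,(90,110,240,260)) 
fit("mill",mk_mill(90,30),[515,154.4,53.3,26],[8,8,5,-5],("scene",))
print(sense()["time_s"],sense()["eef_pos"])
```

```text
scene mill 0.64 [144.8, 180.1, 44.2, 80.1]
mill [516.1  154.82  55.23  26.49] 0.15237414836883545
5.3833 [563.84293545  94.68930273  57.19279022]
```

View pics/s1.png

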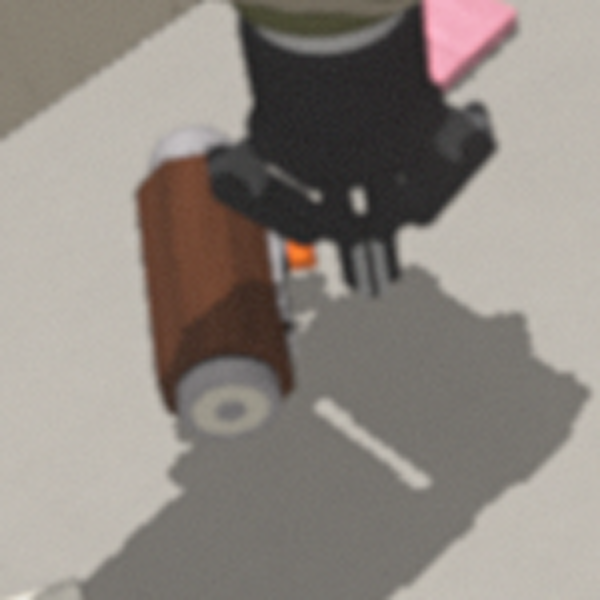

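Call:
step_arm:
  commands: "0 0 1 0.8 0 0 0; 0 0 2 0.8 0 0 0; 0 0 2.3 0.8 0 0 0; 0 0 2.5 0.8 0 0 0; 0 0 2.7 0.75 0 0 0; 0 0 2.9 0.6 0 0 0; 0 0 3.1 0.4 0 0 0; 0 0 3.3 0.2 0 0 0; 0 0 3.5 0 0 0 0; 0 0 3.7 -0.2 0 0 0; 0 0 3.9 -0.4 0 0 0; 0 0 4.1 -0.6 0 0 0; 0 0 4.3 -0.8 0 0 0; 0 0 4.5 -1 0 0 0; 0 0 4.7 -1.1 0 0 0; 0 0 4.9 -1.2 0 0 0; 0 0 5.2 -1.3 0 0 0; 0 0 5.2 -1.3 0 0 0; 0 0 4.2 -1.3 0 0 0; 0 0 2 -1.3 0 0 0"

```text
time_s: 7.05
eef_pos: [546.7, 107.1, 69.0]
ee_rot: [-0.001, -0.45, 0.893, 0.001]
force: [0.8, 0.1, -0.5]
grip_width: -0.001
grip_force: 0.0
```

```bash
cat > f.py <<'E'
from h import *
def allfit(o,cams=("scene",)):
    from io import StringIO
    for r in (90,45,0):
        fit("mill",mk_mill(r,30),[517-.8*o,155.4+.6*o,53.3,26],[8,8,5,-5],cams)
    print(sense()["time_s"],sense()["eef_pos"])
E
python3 - <<'E'
from f import *
save("scene","s2",4,(90,110,240,260)) 
allfit(25)
E
```

```text
scene mill 0.81 [143.6, 184.4, 44.5, 76.4]
mill [514.43 157.48  54.59  26.34] 0.2145860195159912
scene mill 0.66 [150.2, 188.2, 39.7, 60.7]
mill [520.72 141.57  55.55  26.33] 0.3490680456161499
scene mill 0.69 [155.7, 188.0, 43.3, 54.4]
mill [531.18 141.09  55.04  23.02] 0.39472687244415283
7.4 [547.07387742 106.60257583  68.99666174]
```

View pics/s2.png

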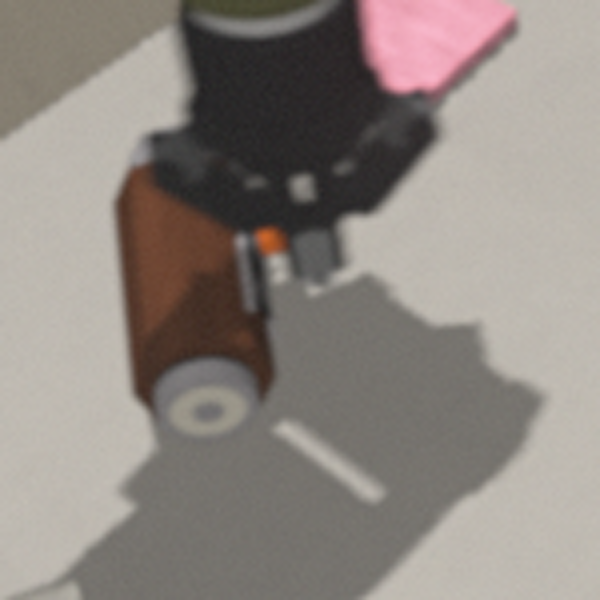

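Call:
step_arm:
  commands: "0 0 -4 -2 0 0 0; 0 0 -8 -6 0 0 0; 0 0 -12 -9 0 0 0; 0 0 -12 -9 0 0 0; 0 0 -12 -9 0 0 0"

```text
time_s: 7.82
eef_pos: [647.1, 32.4, 163.0]
ee_rot: [0.003, -0.448, 0.894, -0.002]
force: [0.5, 0.1, 0.1]
grip_width: -0.005
grip_force: 0.0
```

Run:
```python
from f import *
save("scene","s3",4,(90,110,240,260)) 
allfit(15)
for o in (0,12,25):
    print(o,(proj("scene",np.array([517-.8*o-75*.596,155.4+.6*o-75*.803,30]))-[90,110])*4)
```

```text
scene mill 0.81 [155.4, 178.0, 43.9, 73.8]
mill [534.35 144.24  53.98  26.26] 0.11236351728439331
scene mill 0.7 [155.2, 178.6, 42.7, 79.2]
mill [534.62 144.46  53.57  35.12] 0.08832806348800659
scene mill 0.67 [155.2, 178.3, 43.6, 77.2]
mill [533.9  144.22  53.72  27.49] 0.09797441959381104
8.1667 [643.05420551  35.66056816 158.45916114]
0 [229.02842899 410.1299606 ]
12 [202.03086157 415.12305682]
25 [172.65282326 420.55641197]
```

View pics/s3.png

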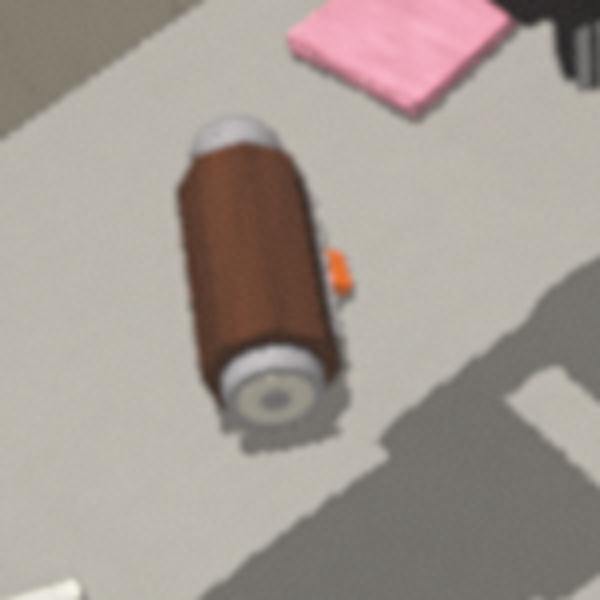

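The mill is now at (534,144), about 19 mm towards its hatch side. That is what it would show if it had rocked back onto its wing, about 34° past level. I'll push the upper flat level to rock it back first.

Call:
step_arm:
  commands: "0 0 3 3.5 0 0 0; 0 0 6 7 0 0 0; 0 0 9 10.5 0 0 0; 0 0 9 10.5 0 0 0; 0 0 10 10.5 0 0 0; 0 0 10.3 10.5 0 0 0; 0 0 10.6 10.5 0 0 0; 0 0 10.9 10.5 0 0 0; 0 0 11.2 10.5 0 0 0; 0 0 11.4 10.5 0 0 0; 0 0 11.4 10.5 0 0 0"

```text
time_s: 9.08
eef_pos: [552.8, 102.7, 54.8]
ee_rot: [0.001, -0.449, 0.893, -0.0]
force: [1.9, -1.2, 1.8]
grip_width: -0.002
grip_force: 0.8
```

Run:
```python
from f import *
save("scene","s4",4,(90,110,240,260)) 
fit("mill",mk_mill(90,30),[520,154,53.3,26],[8,8,5,-5],("scene",))
fit("mill",mk_mill(90,30),[520,154,53.3,26],[8,8,5,-5],("scene",))
print(sense())
```

```text
scene mill 0.56 [154.2, 180.2, 41.4, 73.7]
mill [531.1  146.67  57.69  28.94] 0.42731863260269165
scene mill 0.95 [155.4, 179.9, 39.4, 73.9]
mill [530.42 142.42  56.42  27.16] 0.4167170524597168
{'time_s': 9.3333, 'joints': array([-2.48715564e-02,  6.14165328e-01,  1.59135726e+00, -1.19367581e-04,
        9.34608616e-01, -2.52755112e+00]), 'dq': array([ 0.0013433 ,  0.00069698,  0.0009284 , -0.00022173, -0.00158141,
       -0.000601  ]), 'tau': array([ 8.92434083e-01, -4.70266593e+01, -1.83552200e+01,  1.83522762e-01,
        5.66112734e-01, -7.59844930e-03]), 'eef_pos': array([552.95277982, 102.55746025,  54.58877833]), 'ee_rot': array([ 6.21822613e-04, -4.49295769e-01,  8.93382771e-01, -3.86785501e-04]), 'force': array([ 2.39203792, -1.2039986 ,  3.58419914]), 'wrist_torque': array([-0.17492431, -0.33522377, -0.008729  ]), 'grip_force': 1.6230621188879013, 'grip_width': 0.0012712938360114354}
```

View pics/s4.png

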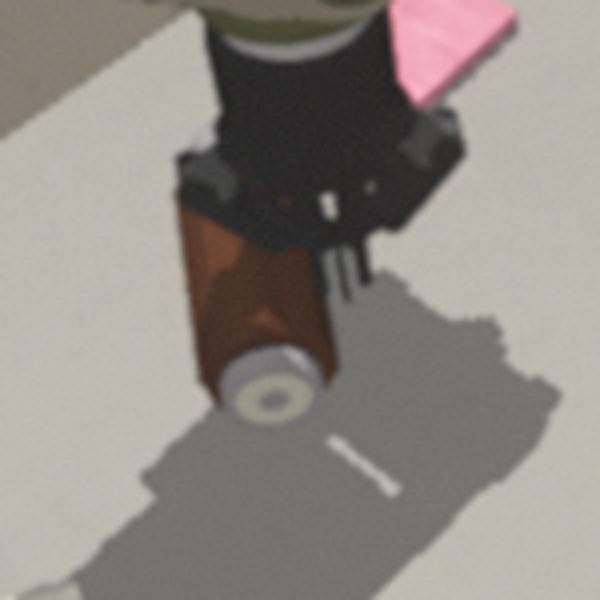

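Call:
step_arm:
  commands: "0 0 0.3 0 0 0 0; 0 0 0.6 0 0 0 0; 0 0 0.8 -0.1 0 0 0; 0 0 1 -0.1 0 0 0; 0 0 1.2 -0.1 0 0 0; 0 0 1.2 0 0 0 0; 0 0 1.2 0.2 0 0 0"

```text
time_s: 9.92
eef_pos: [542.5, 110.1, 52.1]
ee_rot: [-0.0, -0.45, 0.893, 0.0]
force: [-0.2, 0.4, 0.2]
grip_width: 0.002
grip_force: 0.0
```

Run:
```python
from f import *
save("scene","s5",4,(90,110,240,260)) 
fit("mill",mk_mill(90,30),[520,154,53.3,26],[8,8,5,-5],("scene",))
s=sense();print(s["force"],s["eef_pos"],s["time_s"])
```

```text
scene mill 0.96 [142.6, 181.6, 41.1, 76.6]
mill [517.06 156.08  56.55  22.71] 0.383709192276001
[ 0.75977947 -0.25437807 -0.42434617] [542.56822113 109.89935878  51.90609926] 10.0667
```

View pics/s5.png

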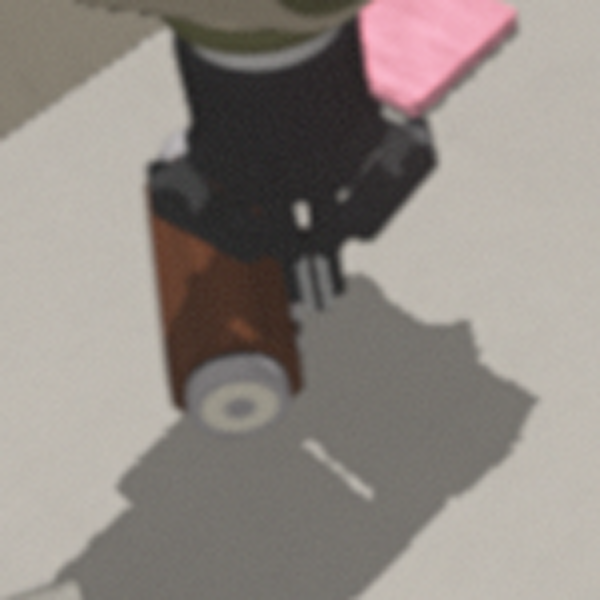

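Call:
step_arm:
  commands: "0 0 0 0.25 0 0 0; 0 0 0.1 0.2 0 0 0; 0 0 0.25 0 0 0 0; 0 0 0.4 -0.25 0 0 0; 0 0 0.6 -0.5 0 0 0; 0 0 0.8 -0.75 0 0 0; 0 0 1 -0.95 0 0 0; 0 0 1.2 -1.15 0 0 0; 0 0 1.4 -1.3 0 0 0; 0 0 1.6 -1.45 0 0 0; 0 0 1.8 -1.55 0 0 0; 0 0 2 -1.65 0 0 0; 0 0 2.2 -1.75 0 0 0; 0 0 2.4 -1.85 0 0 0; 0 0 2.6 -1.9 0 0 0; 0 0 2.8 -1.95 0 0 0; 0 0 3 -2 0 0 0; 0 0 3 -2 0 0 0; 0 0 3 -2 0 0 0"

```text
time_s: 11.65
eef_pos: [519.4, 127.6, 73.3]
ee_rot: [0.001, -0.45, 0.893, -0.001]
force: [1.2, -4.5, 8.9]
grip_width: -0.003
grip_force: 5.0
```

```bash
cat > f.py <<'E'
from h import *
def foot(cam="scene"):
    for l in("mill","plain_side","lock_wing","hatch"):
        capture(cam);d=spot_point(cam,l)
        if d: print(l,round(d[0]["score"],2),np.round(d[0]["xy"],1),np.round(ray(cam,d[0]["xy"],30)))
    s=sense();print(s["force"],s["eef_pos"],s["time_s"])
E
python3 - <<'E'
from f import *
foot()
for r,o in((90,0),(45,25),(0,50)):
    T=np.array([521-.8*o,152.4+.6*o,30]);M=mk_mill(r,30)([T[0],T[1],53.4,27])[2]
    print(r,proj("scene",T),proj("scene",T+M@[-20,0,0]),proj("scene",T+M@[15,0,43.5]))
for r,o in((90,0),(45,25),(0,50)): fit("mill",mk_mill(r,30),[521-.8*o,152.4+.6*o,53.3,26],[8,8,5,-5],("scene",))
save("scene","s6",4,(90,110,240,260))
E
```

```text
mill 0.61 [139.5 180.7] [514. 161.  30.]
plain_side 0.9 [138.9 187.9] [501. 149.  30.]
lock_wing 0.56 [160.4 170.5] [557. 150.  30.]Traceback (most recent call last):
  File "<stdin>", line 2, in <module>
  File "f.py", line 4, in foot
    capture(cam);d=spot_point(cam,l)
                   ~~~~~~~~~~^^^^^^^
ValueError: it knows: cradle, lock_wing, mill, plain_side, salt_mill, spice
```

```bash
sed -i 's/,"hatch"//' f.py
python3 - <<'E'
from f import *
foot()
for r,o in((90,0),(67,6),(45,25),(0,50)):
    z=30 if r!=67 else 32.5
    T=np.array([521-.8*o,152.4+.6*o,z]);M=mk_mill(r,30)([T[0],T[1],53.4,27])[2]
    print(r,proj("scene",T),proj("scene",T+M@[-20,0,0]),proj("scene",T+M@[15,0,43.5]),proj("scene",T+M@[-75,0,0]))
save("scene","s6",4,(90,110,240,260))
E
```

```text
mill 0.89 [140.2 180.7] [515. 160.  30.]
plain_side 0.93 [144.  187.1] [509. 143.  30.]
lock_wing 0.37 [163.2 170.1] [561. 146.  30.]
[ 2.52592532 -4.13154542  8.29258483] [519.4358233  127.48249933  73.23956748] 12.3
90 [145.5018225  180.87013668] [146.66871416 188.86333735] [167.41299627 170.99831009] [150.04864351 212.01583246]
67 [142.08017997 180.57362926] [143.20390851 188.58862836] [161.10173673 165.0347598 ] [146.45936856 211.80821246]
45 [132.12835902 183.20797415] [133.11660769 191.26761326] [145.04991116 163.58389836] [135.97973974 214.61782041]
0 [118.641083   185.56570739] [119.44757767 193.69263254] [113.10050489 164.14433243] [121.78466835 217.24314256]
```

View pics/s6.png

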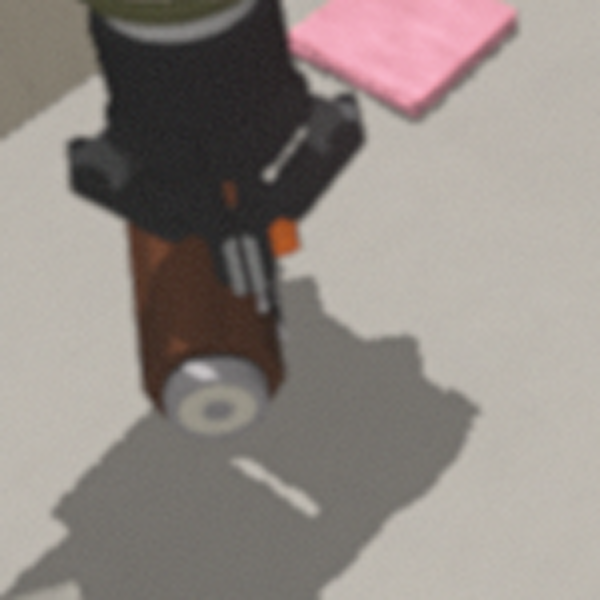

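Call:
step_arm:
  commands: "0 0 -1.5 0 0 0 0; 0 0 -3 0 0 0 0; 0 0 -3.2 2 0 0 0; 0 0 -3 2.7 0 0 0; 0 0 -2.2 2.7 0 0 0; 0 0 -1.7 2.7 0 0 0; 0 0 -1.7 2.7 0 0 0"

```text
time_s: 12.93
eef_pos: [540.4, 117.6, 53.0]
ee_rot: [0.011, -0.449, 0.893, -0.006]
force: [15.5, -2.6, 39.7]
grip_width: -0.005
grip_force: 21.2
```

Run:
```python
from f import *
foot()
```

```text
mill 0.59 [137.3 182.6] [508. 161.  30.]
plain_side 0.57 [141.9 189.2] [503. 143.  30.]
[13.87670849 -2.42502514 41.56964473] [540.56352944 117.43586543  52.60161515] 13.2333
```

Call:
step_arm:
  commands: "0 0 0 -1 0 0 0; 0 0 0 -3 0 0 0; 0 0 -2 -6 0 0 0; 0 0 -6 -8 0 0 0; 0 0 -10 -8 0 0 0;  0 0 -10 -8 0 0 0; 0 0 -10 -8 0 0 0"

```text
time_s: 13.82
eef_pos: [612.8, 57.2, 124.3]
ee_rot: [-0.001, -0.449, 0.894, 0.001]
force: [-0.6, 0.8, 0.1]
grip_width: 0.003
grip_force: 0.0
```

```bash
sed -i 's/z):   # p.*/z):/' h.py
python3 - <<'E'
from f import *
foot()
for r,z in((124,31.8),(90,30),(45,30)): fit("mill",mk_mill(r,z),[515,157,53.3,26],[10,10,5,-5],("scene",))
save("scene","s7",4,(90,110,240,260))
E
```

```text
mill 0.7 [125.5 186.3] [488. 171.  30.]
plain_side 0.9 [129.5 193.6] [481. 152.  30.]
[ 0.19946014 -0.07242532  0.10061663] [611.86435942  58.90507833 125.09674946] 14.1167
scene mill 0.76 [126.4, 185.8, 55.4, 74.3]
mill [486.94 169.2   67.45  23.68] 0.0963096022605896
scene mill 0.55 [125.9, 186.2, 55.2, 75.1]
mill [487.1  168.47  67.49  24.3 ] 0.05393540859222412
scene mill 0.59 [126.1, 187.2, 54.0, 74.5]
mill [488.9  171.02  67.97  18.56] 0.11129885911941528
```

Run:
```python
from f import *
for r in (90,45,0): fit("mill",mk_mill(r,30),[487,168.5,67,24],[6,6,5,4],("top","scene"))
foot("top")
```

```text
scene mill 0.83 [126.4, 187.4, 55.6, 74.9]
mill [487.83 169.25  67.57  25.83] 0.05539029836654663
scene mill 0.71 [129.1, 187.1, 53.6, 73.3]
mill [487.57 168.55  67.87  26.52] 0.11696171760559082
scene mill 0.83 [126.8, 185.6, 52.3, 74.0]
mill [487.93 170.05  67.54  27.7 ] 0.09993386268615723
plain_side 0.49 [304.2 206.3] [ 573. -129.   30.]
[ 0.47491964 -0.13911686 -0.77936121] [612.54767345  58.07079059 125.19498249] 15.3667
```

Call:
step_arm:
  commands: "0 -0.5 3.5 1 0 0 -0.1; 0 -1 7 3 0 0 -0.2; 0 -1.3 9.9 6 0 0 -0.248; 0 -1.3 9.9 7.8 0 0 -0.248; 0 -1.3 9.9 7.8 0 0 -0.248; 0 -1.3 9.9 7.8 0 0 -0.248; 0 -1.3 9.9 7.8 0 0 -0.248"

```text
time_s: 15.95
eef_pos: [542.2, 127.1, 48.6]
ee_rot: [0.001, -0.556, 0.831, -0.001]
force: [0.3, -0.5, 0.2]
grip_width: -0.004
grip_force: 0.0
```

```bash
cat >> f.py <<'E'
def where(c,yaw,dx):
    """tcp relative to mill: offset along z(hatch side), along axis, tip z"""
    s=sense();t=np.radians(yaw);a=np.array([np.cos(t),np.sin(t)]);n=np.array([np.sin(t),-np.cos(t)])
    d=s["eef_pos"][:2]-np.array(c);q=s["ee_rot"];print("off",round(d@n,1),"ax",round(d@a,1),"tip",round(s["eef_pos"][2]-17,1),"phi",round(np.degrees(2*np.arctan2(q[2],q[1]))%360,1),"F",np.round([s["force"][:2]@n,s["force"][2]],1),"q",np.round(s["joints"],2),s["time_s"])
E
python3 - <<'E'
from f import *
where((487.5,169),67.6,0)
E
```

```text
off 66.6 ax -17.9 tip 31.6 phi 247.6 F [0.5 0.2] q [ 0.02  0.61  1.61 -0.    0.91 -2.73] 15.95
```

Positioned well. Now a slow level advance to find the contact.

Call:
step_arm:
  commands: "0 0 1 0.1 0 0 0; 0 0 1.8 0.1 0 0 0; 0 0 2 0.1 0 0 0; 0 0 2.2 0.1 0 0 0; 0 0 2.3 0.1 0 0 0"

```text
time_s: 16.37
eef_pos: [520.4, 136.0, 47.1]
ee_rot: [0.001, -0.556, 0.831, -0.001]
force: [2.4, -2.1, 3.4]
grip_width: -0.001
grip_force: 1.9
```

Run:
```python
from f import *
where((487.5,169),67.6,0)
```

```text
off 43.0 ax -17.9 tip 30.1 phi 247.6 F [3.  3.4] q [ 0.04  0.58  1.67 -0.    0.88 -2.71] 16.3667
```

Call:
step_arm:
  commands: "0 0 0.05 -0.15 0 0 0; 0 0 0.15 -0.35 0 0 0; 0 0 0.3 -0.52 0 0 0; 0 0 0.45 -0.7 0 0 0; 0 0 0.6 -0.87 0 0 0; 0 0 0.76 -1.02 0 0 0; 0 0 0.93 -1.18 0 0 0; 0 0 1.1 -1.3 0 0 0; 0 0 1.3 -1.43 0 0 0; 0 0 1.5 -1.54 0 0 0; 0 0 1.7 -1.65 0 0 0; 0 0 1.9 -1.75 0 0 0; 0 0 2.1 -1.83 0 0 0; 0 0 2.3 -1.92 0 0 0; 0 0 2.5 -2 0 0 0; 0 0 2.7 -2.05 0 0 0; 0 0 2.9 -2.1 0 0 0; 0 0 2.9 -2.1 0 0 0"

```text
time_s: 17.87
eef_pos: [492.4, 147.5, 67.3]
ee_rot: [-0.0, -0.557, 0.831, 0.0]
force: [0.5, -0.5, -0.1]
grip_width: -0.002
grip_force: 0.0
```

Run:
```python
from f import *
where((487.5,169),67.6,0)
foot()
for r,o in((90,0),(67,6),(45,25)):
    z=30 if r!=67 else 32.5
    T=np.array([487.5-.925*o,169+.38*o,z]);M=mk_mill(r,30)([T[0],T[1],67.6,26])[2]
    print(r,proj("scene",T),proj("scene",T+M@[-20,0,0]),proj("scene",T+M@[15,0,43.5]),proj("scene",T+M@[-75,0,0]))
```

```text
off 12.7 ax -18.0 tip 50.3 phi 247.6 F [ 0.7 -0.1] q [ 0.06  0.51  1.73  0.    0.9  -2.69] 17.8667
mill 0.67 [111.  191.3] [463. 183.  30.]
plain_side 0.92 [113.1 200.2] [452. 164.  30.]
[-1.1022069   0.78261796  0.97934784] [492.74306022 147.30497135  67.1474904 ] 18.1667
90 [126.08601046 187.05194523] [129.65890234 194.47714144] [145.34015776 173.48346465] [139.96220357 215.88949751]
67 [122.72926507 187.36335948] [126.27524574 194.82427542] [138.86893217 168.4244246 ] [136.503046   216.34406506]
45 [113.13113817 191.92694693] [116.57110546 199.47750488] [123.16478164 169.71900377] [126.49518107 221.26035972]
```

Rolled by one flat: no contact force, and the mill spot is 25 mm further on. I'll lift straight up before backing off, then refit.

Call:
step_arm:
  commands: "0 0 0 -3 0 0 0; 0 0 -2 -6 0 0 0; 0 0 -5 -8 0 0 0; 0 0 -9 -8 0 0 0; 0 0 -9 -8 0 0 0; 0 0 -9 -8 0 0 0"

```text
time_s: 18.67
eef_pos: [576.7, 112.3, 146.6]
ee_rot: [-0.0, -0.556, 0.831, 0.0]
force: [-0.4, 0.5, -1.1]
grip_width: -0.003
grip_force: 0.0
```

Run:
```python
from f import *
for r in (90,45): fit("mill",mk_mill(r,30),[463,180,67,26],[6,6,5,4],("scene",))
where((464,179),67.6,0)
```

```text
scene mill 0.56 [112.9, 191.5, 52.6, 73.8]
mill [462.15 180.74  67.13  -3.47] 0.07499092817306519
scene mill 0.86 [114.1, 190.2, 54.8, 74.0]
mill [462.72 181.35  66.92  26.43] 0.05076730251312256
off 127.5 ax -18.1 tip 130.0 phi 247.7 F [-0.2 -1.1] q [-0.    0.54  1.44  0.    1.17 -2.76] 18.8667
```

Call:
step_arm:
  commands: "0 0 2 3 0 0 0; 0 0 4 6 0 0 0; 0 0 6.6 9 0 0 0; 0 0 6.6 9.9 0 0 0; 0 0 7.3 9.9 0 0 0; 0 0 8 9.9 0 0 0; 0 0 8.3 9.9 0 0 0; 0 0 8.6 9.9 0 0 0; 0 0 8.8 9.9 0 0 0"

```text
time_s: 19.62
eef_pos: [495.4, 146.6, 49.4]
ee_rot: [0.001, -0.556, 0.831, -0.001]
force: [3.1, -1.4, 2.3]
grip_width: 0.003
grip_force: 1.7
```

Run:
```python
from f import *
where((462.7,181.4),67,0)
```

```text
off 43.7 ax -19.2 tip 32.4 phi 247.6 F [3.4 2.3] q [ 0.06  0.54  1.74 -0.    0.86 -2.69] 19.6167
```

Call:
step_arm:
  commands: "0 0 0.05 -0.1 0 0 0; 0 0 0.15 -0.27 0 0 0; 0 0 0.3 -0.44 0 0 0; 0 0 0.45 -0.6 0 0 0; 0 0 0.6 -0.77 0 0 0; 0 0 0.76 -0.92 0 0 0; 0 0 0.93 -1.08 0 0 0; 0 0 1.1 -1.2 0 0 0; 0 0 1.3 -1.33 0 0 0; 0 0 1.5 -1.44 0 0 0; 0 0 1.7 -1.55 0 0 0; 0 0 1.9 -1.65 0 0 0; 0 0 2.1 -1.73 0 0 0; 0 0 2.3 -1.82 0 0 0; 0 0 2.5 -1.9 0 0 0; 0 0 2.7 -1.95 0 0 0; 0 0 2.9 -2 0 0 0; 0 0 2.9 -2 0 0 0"

```text
time_s: 21.12
eef_pos: [467.4, 157.8, 68.3]
ee_rot: [-0.0, -0.557, 0.831, 0.0]
force: [0.7, -0.3, -0.1]
grip_width: 0.0
grip_force: 0.0
```

Run:
```python
from f import *
where((462.7,181.4),67,0)
foot()
```

```text
off 13.6 ax -19.9 tip 51.3 phi 247.6 F [ 0.7 -0.1] q [ 0.09  0.47  1.8   0.    0.87 -2.66] 21.1167
mill 0.88 [ 96.8 197.2] [437. 192.  30.]
plain_side 0.76 [104.  203.9] [435. 170.  30.]
lock_wing 0.45 [ 88.5 178. ] [457. 240.  30.]
[ 0.14378367 -0.8273115  -0.17288669] [467.82221143 157.5770215   68.17872918] 21.4167
```

Call:
step_arm:
  commands: "0 0 0 -3 0 0 0; 0 0 -1 -6 0 0 0; 0.95 0 -5 -8 0 0 0; 0.95 0 -9 -8 0 0 0; 0.95 0 -9 -8 0 0 0; 0.95 0 -9 -8 0 0 0"

```text
time_s: 21.92
eef_pos: [552.0, 122.4, 147.8]
ee_rot: [-0.0, -0.556, 0.831, -0.0]
force: [-0.4, 1.2, 0.0]
grip_width: 0.566
grip_force: 0.0
```

Run:
```python
from f import *
for r in (45,0,-45): fit("mill",mk_mill(r,30),[438,191,67,26],[6,6,5,4],("scene",))
fit("mill",mk_mill(0,30),[438,191,67,26],[6,6,5,4],("scene","top"))
where((438,191),67,0)
```

```text
scene mill 0.56 [98.5, 197.4, 51.2, 74.2]
mill [439.44 190.94  66.56  27.71] 0.08460849523544312
scene mill 0.6 [321.9, 159.6, 25.5, 55.7]
mill [438. 191.  67.  26.] 1.0
scene mill 0.79 [99.2, 198.1, 54.8, 81.9]
mill [439.51 189.9   67.25  28.13] 0.07951045036315918
scene mill 0.56 [98.9, 197.7, 53.2, 75.8]
top mill 0.94 [140.7, 262.6, 47.0, 23.3]
mill [439.08 191.52  67.33  29.66] 0.673145055770874
off 130.1 ax -18.0 tip 131.3 phi 247.6 F [-0.3 -0.1] q [ 0.01  0.49  1.51  0.    1.14 -2.74] 22.4167
```

Run:
```python
from f import *
for r in (45,0,0): fit("mill",mk_mill(r,30),[438,191,67,26],[6,6,5,4],("scene",))
d=spot_point("scene","lock_wing");print(d[:2] and [(x["score"],x["xy"]) for x in d[:2]])
for r in (45,0,-45):
    p=mk_mill(r,30)([439.3,191,67,27]);print(r,proj("scene",p[1]+p[2]@[15,0,43.5]))
```

```text
scene mill 0.77 [98.6, 197.4, 53.6, 74.5]
mill [438.9  191.63  66.58  26.09] 0.08866804838180542
scene mill 0.94 [99.3, 196.6, 54.0, 75.5]
mill [439.2  190.73  66.55  27.92] 0.0714539885520935
scene mill 0.84 [99.7, 196.8, 52.5, 78.9]
mill [439.39 190.98  66.53  27.1 ] 0.06286132335662842
[(0.48, [91.2, 180.3])]
45 [108.19839191 174.43511001]
0 [ 89.79157111 175.70786537]
-45 [ 74.61227359 186.33932558]
```

Call:
step_arm:
  commands: "0.95 0.1 4 0 0 0 0; 0.95 0.1 8 0 0 0 0.017; 0.95 0.15 13.1 0 0 0 0.017; 0.95 0.15 13.1 0 0 0 0.017; 0.95 0.15 13.1 2 0 0 0.017; 0.95 0.15 13.1 5 0 0 0.017; 0.95 0.15 13.1 8 0 0 0.017; 0.95 0.15 13.1 10.5 0 0 0.017; 0.95 0.15 13.1 11.2 0 0 0.017; 0.95 0.15 13.1 11.2 0 0 0.017; 0.95 0.15 13.1 11.2 0 0 0.017"
  newtons: 45

```text
time_s: 23.68
eef_pos: [429.9, 171.9, 37.1]
ee_rot: [0.0, -0.549, 0.836, -0.0]
force: [0.3, -0.1, 0.4]
grip_width: 0.948
grip_force: 0.0
```

Run:
```python
from f import *
where((439.3,191),66.6,0)
```

```text
off -1.0 ax -21.3 tip 20.1 phi 246.6 F [0.4 0.4] q [ 0.13  0.48  1.9  -0.    0.76 -2.61] 23.6833
```

Call:
step_arm:
  commands: "0.6 0 0 0 0 0 0; 0.6 0 0 0 0 0 0; 0.6 0 0 0 0 0 0; 0.6 0 0 0 0 0 0; 0.6 0 0 0 0 0 0; 0.6 0 0 -0.5 0 0 0; 0.6 0 0 -1 0 0 0; 0.6 0 0 -1 0 0 0"
  newtons: 45

```text
time_s: 24.35
eef_pos: [429.7, 171.9, 47.4]
ee_rot: [0.001, -0.549, 0.836, -0.0]
force: [0.1, -0.1, -3.6]
grip_width: 0.69
grip_force: 50.7
```

Run:
```python
from f import *
where((439.3,191),66.6,0)
```

```text
off -1.3 ax -21.3 tip 30.4 phi 246.7 F [ 0.1 -3.6] q [ 0.13  0.46  1.9   0.    0.78 -2.61] 24.35
```

Run:
```python
from f import *
for c in ("top","scene"): fit("cradle",mk_cr,[569,-131,10],[6,6,5],(c,))
z=30+10.3
fit("mill",mk_mill(0,z),[438,191,67,26],[6,6,5,4],("scene",))
where((439.3,191),66.6,0)
im=capture("top")[:,:,::-1][165:255,265:345]; cv2.imwrite("pics/c.png",cv2.resize(im,None,fx=6,fy=6,interpolation=cv2.INTER_CUBIC))
```

```text
top cradle 0.98 [304.5, 208.9, 49.8, 76.7]
cradle [ 567.51 -128.8    11.08] 0.03660893440246582
scene cradle 0.8 [279.6, 256.1, 85.1, 95.2]
cradle [ 567.2  -130.06   10.85] 0.04046684503555298
scene mill 0.84 [101.4, 210.6, 43.6, 47.4]
mill [435.93 190.85  67.92  28.03] 0.4377991557121277
off -1.7 ax -21.7 tip 29.0 phi 246.6 F [ 0.3 -4.7] q [ 0.13  0.46  1.9  -0.    0.78 -2.61] 24.65
```

View pics/c.png

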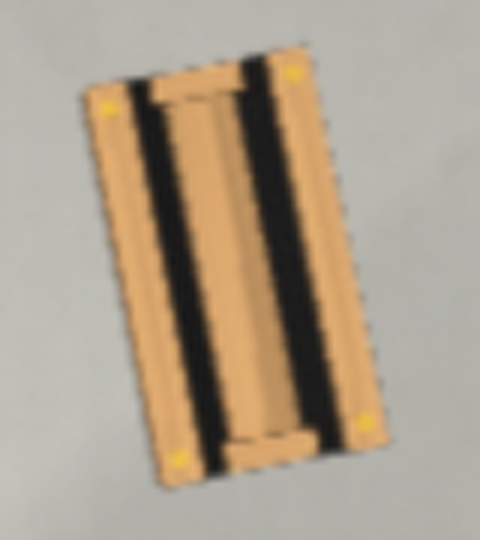

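Call:
step_arm:
  commands: "0.6 0 0 -3 0 0 0; 0.6 1 -1 -6 0 0 0.05; 0.6 3 -3 -7.3 0 0 0.15; 0.6 5.5 -5.4 -7.3 0 0 0.25; 0.6 8 -7.8 -7.3 0 0 0.35; 0.6 10.5 -10.2 -7.3 0 0 0.45; 0.6 13 -12.6 -7.3 0 0 0.55; 0.6 15.5 -15 -7.3 0 0 0.65; 0.6 18 -17.5 -7.3 0 0 0.75; 0.6 20.5 -20 -7.3 0 0 0.85; 0.6 22.5 -22 -7.3 0 0 0.93; 0.6 23.4 -22.8 -7.3 0 0 0.971; 0.6 23.4 -22.8 -7.3 0 0 0.971; 0.6 23.4 -22.8 -7.3 0 0 0.971; 0.6 23.4 -22.8 -7.3 0 0 0.971"

```text
time_s: 25.95
eef_pos: [545.4, -132.5, 118.9]
ee_rot: [-0.001, -0.097, 0.995, 0.0]
force: [-0.2, 0.5, -4.9]
grip_width: 0.684
grip_force: 53.2
```

Run:
```python
from f import *
where((567.3,-129.5),11,0);s=sense();print(s["eef_pos"],s["grip_width"],s["grip_force"])
z=30+s["eef_pos"][2]-37.1;print(z)
fit("mill",mk_mill(0,z),[567,-129.5,11,26],[6,6,5,4],("scene",))
fit("mill",mk_mill(0,z),[567,-129.5,11,26],[6,6,5,4],("scene",))
```

```text
off -1.2 ax -22.1 tip 101.9 phi 191.1 F [-0.6 -4.9] q [-0.45  0.52  1.55  0.    1.07 -2.21] 25.95
[ 545.38997345 -132.4938725   118.86168806] 0.6840749433872424 53.181039579212666
111.76168805817323
scene mill 0.79 [281.4, 220.1, 72.9, 86.0]
mill [ 566.98 -129.45   11.03   26.3 ] 0.47115951776504517
scene mill 0.96 [280.9, 219.7, 73.0, 87.0]
mill [ 566.27 -129.04   10.95   28.06] 0.45592474937438965
```

Call:
step_arm:
  commands: "0.6 -0.05 -0.12 1.5 0 0 0; 0.6 -0.05 -0.12 3.5 0 0 0; 0.6 -0.05 -0.12 5 0 0 0; 0.6 -0.05 -0.12 5.8 0 0 0; 0.6 -0.05 -0.12 6.2 0 0 0; 0.6 -0.05 -0.12 6.4 0 0 0; 0.6 -0.05 -0.12 6.55 0 0 0; 0.6 -0.05 -0.12 6.65 0 0 0; 0.6 -0.05 -0.12 6.7 0 0 0; 0.6 -0.05 -0.12 6.7 0 0 0"

```text
time_s: 26.98
eef_pos: [546.8, -134.5, 52.7]
ee_rot: [0.0, -0.096, 0.995, -0.0]
force: [0.4, 0.9, -2.1]
grip_width: 0.693
grip_force: 53.5
```

Run:
```python
from f import *
where((567.3,-129.5),11,0);s=sense();print(s["eef_pos"],s["force"],s["wrist_torque"])
```

```text
off 1.0 ax -21.0 tip 35.7 phi 191.0 F [-0.8 -2.1] q [-0.45  0.62  1.59  0.    0.93 -2.21] 26.9833
[ 546.83092433 -134.49189916   52.73860638] [ 0.43220438  0.8515136  -2.07230246] [ 0.06659899  0.0615952  -0.04379078]
```

Call:
step_arm:
  commands: "0.6 0 0.04 0.05 0 0 0; 0.6 0 0.07 0.1 0 0 0; 0.6 0 0.07 0.15 0 0 0; 0.6 0 0.07 0.2 0 0 0; 0.6 0 0.07 0.2 0 0 0; 0.6 0 0.07 0.2 0 0 0"

```text
time_s: 27.48
eef_pos: [546.8, -133.8, 52.0]
ee_rot: [0.001, -0.096, 0.995, -0.0]
force: [-5.3, 3.2, 13.4]
grip_width: 0.684
grip_force: 55.2
```

Run:
```python
from f import *
where((567.3,-129.5),11,0);s=sense();print(s["eef_pos"],s["force"],s["wrist_torque"])
```

```text
off 0.3 ax -21.0 tip 35.0 phi 191.0 F [-4.1 13.4] q [-0.45  0.62  1.59  0.    0.93 -2.21] 27.4833
[ 546.77303018 -133.8206346    51.97965773] [-5.30310811  3.17885158 13.36492891] [ 0.36831315  0.97708598 -0.30154559]
```

Call:
step_arm:
  commands: "0.75 0 0 0 0 0 0; 0.8 0 0 0 0 0 0; 0.9 0 0 0 0 0 0; 0.95 0 0 0 0 0 0; 0.95 0 0 0 0 0 0; 0.95 0 0 -3 0 0 0; 0.95 0 0 -6 0 0 0; 0.95 3 0 -10 0 0 0; 0.95 8 0 -13 0 0 0; 0.95 13 0 -13 0 0 0; 0.95 13 0 -13 0 0 0; 0.95 13 0 -13 0 0 0"

```text
time_s: 28.48
eef_pos: [415.7, -159.0, 181.4]
ee_rot: [0.0, -0.095, 0.995, -0.0]
force: [0.6, -0.5, 0.2]
grip_width: 0.946
grip_force: 0.0
```

Run:
```python
from f import *
fit("mill",mk_mill(0,44),[567,-129.5,11,26],[6,6,5,4],("scene",))
fit("mill",mk_mill(0,44),[567,-129.5,11,26],[6,6,5,4],("top",))
fit("mill",mk_mill(0,44),[567,-129.5,11,26],[6,6,5,4],("top","scene"))
for c in("top","scene"):
    for l,z in (("lock_wing",87.5),("plain_side",44)):
        d=spot_point(c,l);print(c,l,[(round(x["score"],2),np.round(ray(c,x["xy"],z),1)) for x in d[:2]])
s=sense();print(s["eef_pos"],s["force"],s["time_s"])
```

```text
scene mill 0.55 [287.9, 234.9, 53.3, 70.8]
mill [ 623.43 -118.76   13.81    2.61] 0.43208664655685425
top mill 0.89 [305.3, 207.2, 33.6, 77.7]
mill [ 567.46 -129.76   10.05   30.11] 0.043565213680267334
top mill 0.78 [307.4, 205.1, 35.2, 79.0]
scene mill 0.69 [284.2, 240.2, 64.6, 87.7]
mill [ 567.28 -129.97   10.92   29.47] 0.5575336217880249
top lock_wing [(0.62, array([ 583.8, -127.3,   87.5]))]
top plain_side [(0.66, array([ 552.4, -135.3,   44. ]))]
scene lock_wing [(0.61, array([ 582. , -137.6,   87.5]))]
scene plain_side [(0.59, array([ 547.5, -136. ,   44. ]))]
[ 418.96766209 -158.47570164  180.03008657] [ 0.34924029  0.9135459  -0.29333707] 29.0833
```

```bash
cat >> f.py <<'E'
def wing(cam="top",z=94,c=(567.3,-129.5),yaw=11):
    im=capture(cam);hsv=cv2.cvtColor(im,cv2.COLOR_RGB2HSV)
    m=cv2.inRange(hsv,(4,170,140),(17,255,255))
    p0=proj(cam,[c[0]+25,c[1]+5,90]);Y,X=np.mgrid[:384,:512];m[(np.hypot(X-p0[0],Y-p0[1])>25)]=0
    ys,xs=np.nonzero(m);P=np.array([ray(cam,(x,y),z)[:2] for x,y in zip(xs,ys)])
    if len(P)<8: print("few",len(P));return
    t=np.radians(yaw);B=np.array([[np.cos(t),np.sin(t)],[-np.sin(t),np.cos(t)]])
    L=(P-np.array(c))@B.T;mu=L.mean(0);w,v=np.linalg.eigh(np.cov((L-mu).T));a=v[:,1]
    print(cam,len(P),"mill xy",mu.round(1),"spread",np.sqrt(w*12).round(1),"ang cw deg",-np.degrees(np.arctan(a[1]/a[0])).round(1))
E
python3 - <<'E'
from f import *
wing();wing("scene");print(sense()["time_s"])
E
```

```text
top 54 mill xy [14.7  0.7] spread [ 9.2 25. ] ang cw deg 9.6
scene 92 mill xy [11.1 -1.6] spread [ 9.8 29.2] ang cw deg -0.7
29.1833
```

Call:
step_arm:
  commands: "0.35 -4 0 0 0 0 0.05; 0.35 -8 0 0 0 0 0.1; 0.35 -12 0 0 0 0 0.14; 0.35 -15 0 0 0 0 0.14; 0.35 -16.6 0 0.5 0 0 0.14; 0.35 -16.6 0 2.5 0 0 0.14; 0.35 -16.6 0 5 0 0 0.14; 0.35 -16.6 0 6.8 0 0 0.14; 0.35 -16.6 0 7.6 0 0 0.14; 0.35 -16.6 0 7.9 0 0 0.14; 0.35 -16.6 0 7.9 0 0 0.14; 0.35 -16.6 0 7.9 0 0 0.14"
  newtons: 40

```text
time_s: 30.18
eef_pos: [582.3, -127.2, 102.4]
ee_rot: [0.001, -0.026, 1.0, -0.0]
force: [-0.6, 0.2, 0.0]
grip_width: 0.349
grip_force: 0.0
```

Run:
```python
from f import *
where((567.3,-129.5),11,0);print(sense()["grip_width"],sense()["eef_pos"])
```

```text
off 0.6 ax 15.2 tip 85.4 phi 183.0 F [-0.3  0. ] q [-0.41  0.61  1.45 -0.    1.08 -2.03] 30.1833
0.3488110163517517 [ 582.28007579 -127.16053121  102.38832374]
```

Call:
step_arm:
  commands: "0 0 0 0 0 0 0; 0 0 0 0 0 0 0; 0 0 0 0 0 0 0; 0 0 0 0 0 0 0; 0 0 0 0 0 0 0"
  newtons: 40

```text
time_s: 30.6
eef_pos: [582.2, -127.0, 102.4]
ee_rot: [0.001, -0.026, 1.0, -0.0]
force: [-0.9, 0.8, 6.4]
grip_width: 0.087
grip_force: 43.4
```

Run:
```python
from f import *
where((567.3,-129.5),11,0);s=sense();print(s["grip_width"],s["eef_pos"],s["grip_force"],s["wrist_torque"])
```

```text
off 0.4 ax 15.1 tip 85.4 phi 183.0 F [-0.9  6.4] q [-0.41  0.61  1.45  0.    1.08 -2.03] 30.6
0.08738801031027721 [ 582.23516851 -127.00474825  102.41612226] 43.371849060058594 [0.1234101  0.18850432 0.02823928]
```

Call:
step_arm:
  commands: "0 0 0 -0.1 0 0 0; 0 -0.3 0.04 -0.1 0 0 0; 0 -0.6 0.08 -0.1 0 0 0; 0 -0.9 0.13 -0.1 0 0 0; 0 -1.2 0.17 -0.1 0 0 0; 0 -1.5 0.21 -0.1 0 0 0; 0 -1.8 0.25 -0.1 0 0 0; 0 -2.1 0.3 -0.1 0 0 0; 0 -2.4 0.34 -0.1 0 0 0; 0 -2.55 0.36 -0.1 0 0 0; 0 -2.55 0.36 -0.1 0 0 0"

```text
time_s: 31.52
eef_pos: [607.7, -122.0, 102.4]
ee_rot: [0.001, -0.026, 1.0, -0.0]
force: [0.2, -0.4, 3.9]
grip_width: 0.087
grip_force: 43.1
```

Run:
```python
from f import *
where((567.3,-129.5),11,0);s=sense();print(s["grip_width"],s["eef_pos"],s["force"],s["grip_force"],s["wrist_torque"])
```

```text
off 0.4 ax 41.0 tip 85.4 phi 183.0 F [0.5 3.9] q [-0.39  0.66  1.37  0.    1.12 -2.01] 31.5167
0.08689943339803885 [ 607.66708212 -122.04607229  102.41031901] [ 0.18582187 -0.4317626   3.89590158] 43.114635944366455 [-0.20978307 -0.06370692  0.01118946]
```

Call:
step_arm:
  commands: "0 -0.1 0.015 0 0 0 0; 0 -0.2 0.03 0 0 0 0; 0 -0.3 0.04 0 0 0 0; 0 -0.3 0.04 0 0 0 0"

```text
time_s: 31.85
eef_pos: [610.1, -121.6, 102.4]
ee_rot: [-0.0, -0.026, 1.0, -0.0]
force: [-0.9, -2.2, 5.7]
grip_width: 0.087
grip_force: 43.3
```

Run:
```python
from f import *
where((567.3,-129.5),11,0);s=sense();print(s["grip_width"],s["eef_pos"],s["force"],s["grip_force"],s["wrist_torque"])
```

```text
off 0.4 ax 43.5 tip 85.4 phi 183.0 F [2.  5.7] q [-0.38  0.66  1.36 -0.    1.12 -2.01] 31.85
0.08660430029818601 [ 610.09067153 -121.56978914  102.42250622] [-0.91836453 -2.22652666  5.71235459] 43.253483176231384 [-0.24031018  0.36014239  0.00512967]
```

Call:
step_arm:
  commands: "0 -0.15 0.02 0 0 0 0; 0 -0.25 0.035 0 0 0 0; 0 -0.35 0.05 0 0 0 0; 0 -0.35 0.05 0 0 0 0"

```text
time_s: 32.18
eef_pos: [613.2, -120.8, 102.4]
ee_rot: [-0.001, -0.026, 1.0, -0.0]
force: [-3.8, -0.4, 8.3]
grip_width: 0.091
grip_force: 43.7
```

Run:
```python
from f import *
where((567.3,-129.5),11,0);s=sense();print(s["grip_width"],s["eef_pos"],s["force"],s["grip_force"],s["wrist_torque"])
```

```text
off 0.2 ax 46.7 tip 85.4 phi 183.0 F [-0.3  8.3] q [-0.38  0.67  1.35 -0.    1.13 -2.  ] 32.1833
0.0909178662149296 [ 613.18536126 -120.80122     102.39847496] [-3.77118228 -0.42497239  8.28754417] 43.65261375904083 [-0.23564385  0.5734145   0.02842533]
```

Call:
step_arm:
  commands: "0 -0.15 0.02 0 0 0 0; 0 -0.3 0.04 0 0 0 0; 0 -0.3 0.04 0 0 0 0; 0 -0.3 0.04 0 0 0 0"

```text
time_s: 32.52
eef_pos: [615.6, -120.4, 102.6]
ee_rot: [-0.001, -0.026, 1.0, -0.0]
force: [-8.5, -1.3, 10.3]
grip_width: 0.089
grip_force: 43.9
```

Run:
```python
from f import *
where((567.3,-129.5),11,0);s=sense();print(s["grip_width"],s["eef_pos"],s["force"],s["grip_force"],s["wrist_torque"])
wing("scene");fit("mill",mk_mill(0,44),[567,-129.5,11,0],[6,6,5,4],("scene",))
```

```text
off 0.2 ax 49.1 tip 85.6 phi 183.0 F [-0.4 10.3] q [-0.38  0.67  1.34 -0.    1.14 -2.  ] 32.5167
0.0892799998164202 [ 615.56380313 -120.37243056  102.59470009] [-8.51630233 -1.29477251 10.30501772] 43.86250197887421 [-0.3206186   1.61342423  0.00323446]
scene 23 mill xy [36.6  0.3] spread [ 5.1 15.7] ang cw deg -16.6
scene mill 0.95 [282.5, 242.8, 65.3, 78.7]
mill [ 574.36 -129.05   10.61    1.29] 0.13128119707107544
```

Call:
step_arm:
  commands: "0.35 0 0 0 0 0 0; 0.35 0 0 0 0 0 0; 0.35 0 0 0 0 0 0; 0.35 0 0 -2.5 0 0 0; 0.35 4 0 -6 0 0 0; 0.35 8 0 -8 0 0 0; 0.35 12 0 -8 0 0 0; 0.35 16 0 -8 0 0 0; 0.35 18 0 -8 0 0 0; 0.35 18 0 -8 0 0 0"

```text
time_s: 33.5
eef_pos: [432.8, -128.9, 182.0]
ee_rot: [-0.001, -0.025, 1.0, 0.001]
force: [0.2, 0.5, 0.2]
grip_width: 0.35
grip_force: 0.0
```

Run:
```python
from f import *
for i in range(2): fit("mill",mk_mill(0,44),[570,-129.5,11,1],[6,6,5,4],("top",))
fit("mill",mk_mill(0,44),[570,-129.5,11,1],[6,6,5,4],("scene",))
wing();wing("scene")
s=sense();print(s["eef_pos"],s["time_s"])
```

```text
top mill 0.89 [304.4, 204.7, 35.4, 79.4]
mill [ 572.59 -128.25   10.24    2.57] 0.052347540855407715
top mill 0.73 [304.8, 204.2, 36.5, 77.2]
mill [ 571.79 -128.17   10.04    3.64] 0.0403171181678772
scene mill 0.63 [282.6, 239.8, 65.8, 88.2]
mill [ 572.7  -129.67   10.84    2.85] 0.14502739906311035
top 61 mill xy [47.1  0.8] spread [ 9.9 25.9] ang cw deg 10.1
scene 75 mill xy [41.7 -1.7] spread [ 9.4 26.6] ang cw deg 4.1
[ 437.27031159 -129.46728881  181.91377144] 33.9
```

Call:
step_arm:
  commands: "0.35 -4 0 0 0 0 0; 0.35 -8 0 0 0 0 0; 0.35 -12 0 0 0 0 0; 0.35 -16 -0.05 0 0 0 0; 0.35 -17.6 -0.05 0.5 0 0 0; 0.35 -17.6 -0.05 2.5 0 0 0; 0.35 -17.6 -0.05 5 0 0 0; 0.35 -17.6 -0.05 7 0 0 0; 0.35 -17.6 -0.05 7.7 0 0 0; 0.35 -17.6 -0.05 7.9 0 0 0; 0.35 -17.6 -0.05 7.9 0 0 0; 0.35 -17.6 -0.05 7.9 0 0 0"

```text
time_s: 34.9
eef_pos: [613.2, -121.1, 104.6]
ee_rot: [0.001, -0.026, 1.0, -0.0]
force: [0.2, -0.9, 0.4]
grip_width: 0.352
grip_force: 0.0
```

Run:
```python
from f import *
where((567.3,-129.5),11,0);print(sense()["grip_width"],sense()["eef_pos"])
```

```text
off 0.5 ax 46.7 tip 87.6 phi 183.0 F [1.  0.4] q [-0.38  0.66  1.35  0.    1.13 -2.01] 34.9
0.3517857003212845 [ 613.19325856 -121.0710188   104.5652569 ]
```

Call:
step_arm:
  commands: "0.2 0 0 0.15 0 0 0; 0 0 0 0.15 0 0 0; 0 0 0 0.15 0 0 0; 0 0 0 0.15 0 0 0; 0 0 0 0.1 0 0 0.1; 0 0 0 0.1 0 0 0.2; 0 0 0 0.1 0 0 0.3; 0 0 0 0.1 0 0 0.4; 0 0 0 0.1 0 0 0.5; 0 0 0 0.1 0 0 0.6; 0 0 0 0.1 0 0 0.7; 0 0 0 0.1 0 0 0.8; 0 0 0 0.1 0 0 0.9; 0 0 0 0.1 0 0 1; 0 0 0 0.1 0 0 1.1; 0 0 0 0.1 0 0 1.2; 0 0 0 0.1 0 0 1.3; 0 0 0 0.1 0 0 1.4; 0 0 0 0.1 0 0 1.46; 0 0 0 0.1 0 0 1.46"
  newtons: 40

```text
time_s: 36.57
eef_pos: [612.9, -120.5, 102.8]
ee_rot: [0.0, 0.648, 0.762, 0.0]
force: [1.2, 2.2, 4.4]
grip_width: 0.087
grip_force: 43.1
```

Run:
```python
from f import *
where((567.3,-129.5),11,0);s=sense();print(s["grip_width"],s["eef_pos"],s["force"],s["grip_force"],s["wrist_torque"])
```

```text
off -0.1 ax 46.5 tip 85.8 phi 99.2 F [-1.9  4.4] q [-0.38  0.67  1.35  0.    1.13 -0.54] 36.5667
0.08702184852406837 [ 612.87706339 -120.51056047  102.76806681] [1.18257656 2.16557304 4.40977115] 43.05601358413696 [ 0.60593087 -0.15814167  0.19414589]
```

Call:
step_arm:
  commands: "0 0 0 0 0 0 0.03; 0 0 0 0 0 0 0.03; 0.4 0 0 0 0 0 0; 0.4 0 0 0 0 0 0; 0.4 0 0 0 0 0 0; 0.4 0 0 -3 0 0 0; 0.4 0 4 -7 0 0 0; 0.4 0 8 -9 0 0 0; 0.4 0 12 -9 0 0 0; 0.4 0 16 -9 0 0 0; 0.4 0 18 -9 0 0 0; 0.4 0 18 -9 0 0 0"

```text
time_s: 37.57
eef_pos: [791.0, -91.5, 191.8]
ee_rot: [0.0, 0.647, 0.762, -0.0]
force: [0.3, 0.4, 0.3]
grip_width: 0.404
grip_force: 0.0
```

Run:
```python
from f import *
wing();wing("scene")
fit("mill",mk_mill(0,44),[572,-129.5,11,1],[6,6,5,4],("top",))
s=sense();print(s["eef_pos"],s["time_s"],s["force"])
```

```text
few 0
scene 90 mill xy [40.8 -2.6] spread [12.5 24.1] ang cw deg -88.0
top mill 0.73 [311.5, 211.2, 22.0, 65.6]
mill [ 569.67 -130.07    9.86    5.97] 0.5512778162956238
[790.19889197 -91.78878675 190.21693017] 37.7667 [ 0.453291   -0.00470014 -0.28861414]
```

Call:
step_arm:
  commands: "0.4 0 -4 -3 0 0 0; 0.4 0 -8 -6 0 0 0; 0.4 0 -12 -6 0 0 0; 0.4 0 -18 -6 0 0 0; 0.4 0 -24 -6 0 0 0; 0.4 0 -30 -6 0 0 0; 0.4 0 -36 -6 0 0 0; 0.4 0 -36 -6 0 0 0; 0.4 0 -36 -6 0 0 0; 0.4 0 -36 -6 0 0 0; 0.4 0 -36 -6 0 0 0"

```text
time_s: 38.68
eef_pos: [431.7, -149.9, 252.9]
ee_rot: [0.001, 0.648, 0.762, -0.0]
force: [-0.5, 0.2, 0.2]
grip_width: 0.397
grip_force: 0.0
```

Run:
```python
from f import *
wing();wing("scene")
for c in ("top","scene"):fit("mill",mk_mill(0,44),[572,-129.5,11,1],[6,6,5,4],(c,))
fit("cradle",mk_cr,[567,-129.5,11],[6,6,5],("top",))
s=sense();print(s["eef_pos"],s["time_s"],s["force"])
```

```text
top 55 mill xy [45.7  0.8] spread [ 8.9 26.3] ang cw deg 89.6
scene 90 mill xy [40.9 -2.3] spread [12.4 24.3] ang cw deg 89.6
top mill 0.95 [304.8, 206.2, 33.7, 76.3]
mill [ 571.45 -128.97   10.89    3.5 ] 0.08761203289031982
scene mill 0.63 [282.1, 241.3, 67.3, 89.0]
mill [ 572.44 -129.61   10.66    2.98] 0.05535387992858887
top cradle 0.89 [306.9, 208.9, 48.0, 71.1]
cradle [ 567.53 -129.59   10.75] 0.7180629968643188
[ 435.31645695 -149.86209607  251.89490125] 39.0833 [0.12931734 0.37166968 0.70503283]
```

```bash
python3 -c "
from rig import *
print(finish_job())"
```

```text
the job is handed in; nothing more can be done
None
```

The job is handed in at about 39 s of the 67 s, with no verdict returned. By my camera fits, the mill lies bedded in the cradle about 4–5 mm off centre towards its head (limit 8 mm), hatch up, cover slid home and lock wing at about 90°.

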